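# Bring the stray trim screw back in line

### The job

Two grey trim boxes for the mould vibrating table are screwed to the bench; on one of them the big slotted screw has drifted, so that its slot no longer lies in line with the two white ribs on the box. Take the white trimming tool from its wooden stand, put its flat blade fully into that slot and turn the screw until the slot lies in line with the ribs again; then let go and leave the tool standing upright in the slot. Leave the other box's screw as it is.

Things in the scene. Friction and masses are not known exactly. Their poses are not given: they have to be found in the camera images.
- key: white tool, 105 mm tall (sizes in mm). Origin: mid lower edge of blade; z up, x along blade width. Grey blade 30 wide x 5 thick x 20 long (2.8 thick at tip); flange dia 40 at z 20-26; neck dia 16; flat handle z 60-105, 40 wide (x), 14 thick (y): grip across thickness. Starts upright in a hole of a fixed wooden stand 80x60x30, flange on it, origin 10 above bench; lift straight up.
- trim_unit: fixed grey box with the drifted screw, 110 (x) x 90 (y) x 42 mm tall; origin: centre of underside. Brass screw dia 51 centred on top, axis z, top at z 44. Slot across it 9 wide, floor at z 22, mouth chamfered to 17. Two white ribs 20x5x3 along x. Blade fully in: flange on screw, blade edge at z 24. The other box is alike, slot in line; which is left or right varies.
- trim_screw (a joint): angle (rad) of the drifted slot from the ribs' line (box x), counter-clockwise from above positive; 0 is in line. Starts at +0.7 to +1.15, so turn it clockwise. Stays where left (friction about 0.06 N m); stops at -1.6 and 1.6. The blade has about 0.14 rad of play either way in the slot, so the screw lags the tool by that.
- other_screw (a joint): the same angle for the other grey box's screw; starts within 0.06 of 0 and must stay in line
Not all that is in view belongs to the job. Leave any blue or orange look-alike of the key alone.

How it is judged:
By the outcome, as a careful person would: the job done as asked, in the order asked, and still so for the second after the job is handed in, with the robot touching nothing.
It also fails if it takes over 42 s, if anything falls off the work surface, if the arm or the gripper's body presses on something with over 40 N, if the wrist force passes 120 N, or if a joint passes its speed limit or range.

### The arm

A 6-joint arm with a two-finger parallel gripper is mounted at the origin on the work surface; the furniture and walls round the work are solid. World frame = base frame: x ahead of the robot, y to its left, z up, the work surface at z = 0. Lengths are in m, angles in rad, forces in N, time in s.
With the tool pointing down it reaches from about 0.25 to 0.775 m from the base axis. Payload 4 kg.
Tool frame: the origin (TCP) lies midway between the tips of the shut fingers; the grasp point (between the pads) lies 19 mm behind it (robot.tcp_to_grasp is the distance from the TCP to the grasp point, in m); x points along the fingers, y is the direction in which the jaws open and shut, and the axes are right-handed (so a half turn about x gives the same grasp; the last joint's range is limited). The gripper opens to 94 mm and grips with 3 to 60 N. Pads are 16 mm wide; open, the fingers measure 119 mm over their backs; the gripper's body (75 mm by 177 mm) begins 78 mm behind the grasp point.
Start: joints at [-1.427, 0.087, 1.371, -0, 1.684, -0.103], TCP at [0.134, -0.533, 0.206] pointing down, gripper open.
Joint ranges: [-3.1, 3.1], [-0.76, 2.03], [0.27, 2.55], [-1.08, 4.22], [0.17, 2.65], [-2.57, 2.57]. Speed limits (rad/s): [2.79, 2.79, 3.14, 3.14, 3.14, 3.14].

### API

Orientations are given as [roll, pitch, yaw] about the fixed x, y, z axes, in that order (R = Rz(yaw) Ry(pitch) Rx(roll)).
In Python, from bench import robot gives the robot as it stands.
- The arm moves only by the tool send_rows, never from a script. Its argument "increments" is a list of rows, each a list of 5 numbers: the opening, from -1 (shut) to 1 (fully open), so that 0 is half open, then the shift along the tool's x, y, z in m, then the turn about the tool's x in rad. In form: [[hand, tx, ty, tz, roll], ...]. A call has 1 to 5 rows; each row is the pose to reach, as a shift and turn from the pose commanded when the call began, along the tool's axes at that moment; what a row does not reach only later rows make up. A row lasts 1/12 s, in which the tool goes at most 41.7 mm and 7.16 degrees, less where a joint would pass 70% of its speed; a pose out of reach is approached as far as the arm can. A call with a gripper value outside its range is refused whole. The fingers move at their own pace and stop on an object; the grip force is fixed at half the most. Time passes only in rows, so rows that repeat a pose let the fingers close. It gives the time, the measured TCP pose, the force and the opening at its end, in the units of the state.
- robot.get_obs(): the state, without advancing time (a new reading comes with each control period).
- robot.snapshot(name): name is "scene" or "side" or "wrist"; returns a dict with "image" (420x560x3 uint8, red, green, blue), "intrinsics" (3x3 intrinsics, pixels), "world_from_camera" (4x4, takes a point from camera to world coordinates). Camera axes: x right, y down, z forward; pixel columns grow to the right and rows downward; lengths in m; the calibration is good to about 2 mm. A picture is of the moment at which its call begins. There is no depth.
- robot.close_job(): hands the job in, once; it reports no verdict.
The state is a dict: "time": time; "joint_positions": joint angles; "qvel": joint speeds; "joint_torque": joint torques, N m; "tool_pos": TCP position; "ee_rot": TCP orientation; "wrist_force": force on the tool from outside, world axes, zero at the start; "wrist_torque": the same for the moment, N m; "width": finger opening in m.
Only numpy, scipy, OpenCV 4.12 (cv2) and the standard library are available. Lean on these libraries where they do the work, as an engineer would, in place of code of your own. Each camera call takes 0.05 s, during which the arm holds its last target.

## Working session

There is one attempt and no reset: what is moved stays moved. The work goes in short steps, Python scripts to look and compute and a tool call to move; the robot and the scene stay as the last step left them, time stands still between calls to the robot, and variables do not carry over. Pictures are saved under pics/ and viewed, and the job is handed in when it is done.

Besides the shell and the picture viewer there is one more tool, called after "Call:" as name([rows], argument=value, ...), one row to a line, values as JSON. send_rows: Moves the arm, as the interface text tells. Its arguments: {"type":"object","properties":{"increments":{"type":"array"}},"required":["increments"]}

```bash
mkdir -p pics; ls
python3 - <<'E'
from bench import robot
import cv2,json,numpy as np
for n in ["scene","side","wrist"]:
    s=robot.snapshot(n); cv2.imwrite(f"pics/{n}0.png",s["image"][:,:,::-1])
    print(n,np.round(s["intrinsics"],1).tolist(),np.round(s["world_from_camera"],3).tolist())
print(robot.get_obs())
E
```

```text
pics
scene [[480.2, 0.0, 276.0], [0.0, 480.2, 205.8], [0.0, 0.0, 1.0]] [[0.83, -0.426, 0.361, 0.199], [-0.558, -0.629, 0.541, -0.449], [-0.003, -0.65, -0.76, 0.712], [0.0, 0.0, 0.0, 1.0]]
side [[431.2, 0.0, 282.7], [0.0, 431.2, 210.8], [0.0, 0.0, 1.0]] [[-0.965, -0.166, 0.201, 0.33], [-0.26, 0.635, -0.727, 0.659], [-0.007, -0.754, -0.657, 0.625], [0.0, 0.0, 0.0, 1.0]]
wrist [[327.3, 0.0, 283.7], [0.0, 327.3, 209.6], [0.0, 0.0, 1.0]] [[0.244, -0.929, -0.277, 0.216], [-0.97, -0.235, -0.068, -0.514], [-0.002, 0.285, -0.959, 0.384], [0.0, 0.0, 0.0, 1.0]]
{'time': 0.15, 'joint_positions': array([-1.42710160e+00,  8.78099906e-02,  1.37185078e+00,  3.97700042e-06,
        1.68358166e+00, -1.03111077e-01]), 'qvel': array([-7.27994951e-05, -1.60084433e-03, -2.97226391e-03, -1.20792762e-03,
       -1.62264882e-04, -9.92854380e-04]), 'joint_torque': array([ 2.37073684e-03, -3.40641689e+01, -3.02791071e+01,  7.19856494e-02,
        3.05212161e-02, -1.14511190e-04]), 'tool_pos': array([ 0.13430337, -0.53294288,  0.20458808]), 'ee_rot': array([-1.67630316,  1.56914655,  1.71209574]), 'wrist_force': array([-0.5850272 ,  0.11667906,  0.25744868]), 'wrist_torque': array([-0.02157561,  0.0014896 ,  0.01418028]), 'width': 0.0940017230377449}
```

View pics/scene0.png

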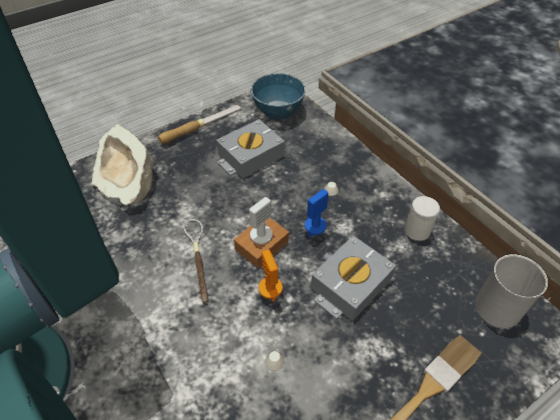

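View pics/side0.png

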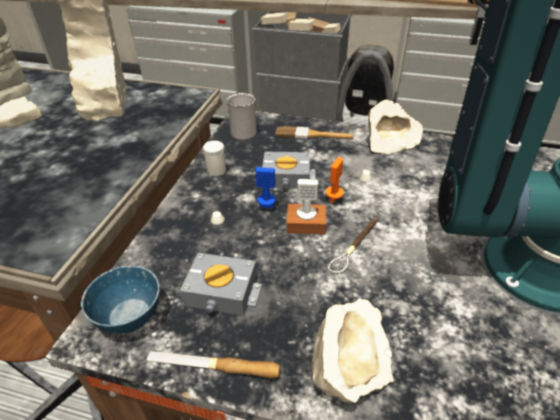

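View pics/wrist0.png

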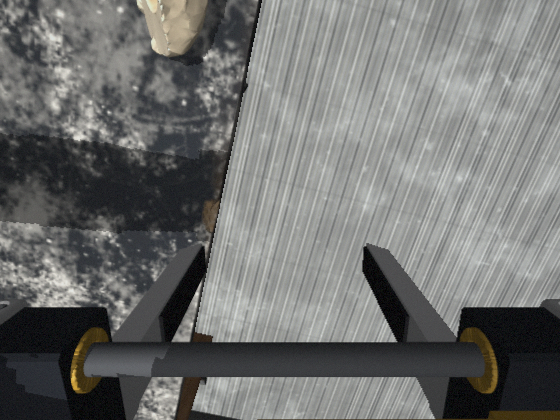

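```bash
cat > h.py <<'E'
import numpy as np,cv2
def ray(s,u,v,z):
    K=s["intrinsics"];T=s["world_from_camera"]
    d=T[:3,:3]@np.linalg.solve(K,[u,v,1.]);c=T[:3,3]
    return c+d*(z-c[2])/d[2]
def proj(s,P):
    T=np.linalg.inv(s["world_from_camera"]);P=np.atleast_2d(P)
    q=(P@T[:3,:3].T+T[:3,3])@s["intrinsics"].T
    return q[:,:2]/q[:,2:]
def rect(s,cx,cy,z,half=.08,px=400):
    # top view orthophoto at height z; image right = +x, up = +y
    w=np.array([[cx-half,cy+half,z],[cx+half,cy+half,z],[cx+half,cy-half,z],[cx-half,cy-half,z]])
    H=cv2.getPerspectiveTransform(proj(s,w).astype(np.float32),np.float32([[0,0],[px,0],[px,px],[0,px]]))
    return cv2.warpPerspective(s["image"][:,:,::-1],H,(px,px),flags=cv2.INTER_CUBIC)
E
python3 - <<'E'
from bench import robot
from h import *
sc=robot.snapshot("scene");sd=robot.snapshot("side")
A=ray(sc,251,140,.044);A2=ray(sd,219,275,.044);B=ray(sc,354,270,.044);B2=ray(sd,287,162,.044)
print(A,A2,B,B2)
print("stand/key top",ray(sc,262,203,.115),ray(sd,308,182,.115),"flange",ray(sc,261,236,.036),ray(sd,307,213,.036))
a=(A+A2)/2;b=(B+B2)/2
im=np.vstack([np.hstack([rect(s,p[0],p[1],.044,px=290) for s in(sc,sd)]) for p in (a,b)])
cv2.imwrite("pics/boxes.png",im)
c=np.hstack([cv2.resize(sc["image"][190:260,220:320,::-1],None,fx=4,fy=4,interpolation=2),cv2.resize(sd["image"][165:235,260:360,::-1],None,fx=4,fy=4,interpolation=2)])
cv2.imwrite("pics/key.png",c)
E
```

```text
[0.57356768 0.20482628 0.044     ] [0.57112837 0.20918764 0.044     ] [ 0.54483989 -0.16020771  0.044     ] [ 0.5435027  -0.15648486  0.044     ]
stand/key top [ 0.4667973  -0.00587832  0.115     ] [ 0.46043346 -0.00107409  0.115     ] flange [ 0.45914656 -0.01081496  0.036     ] [0.4596911  0.00048271 0.036     ]
```

View pics/boxes.png

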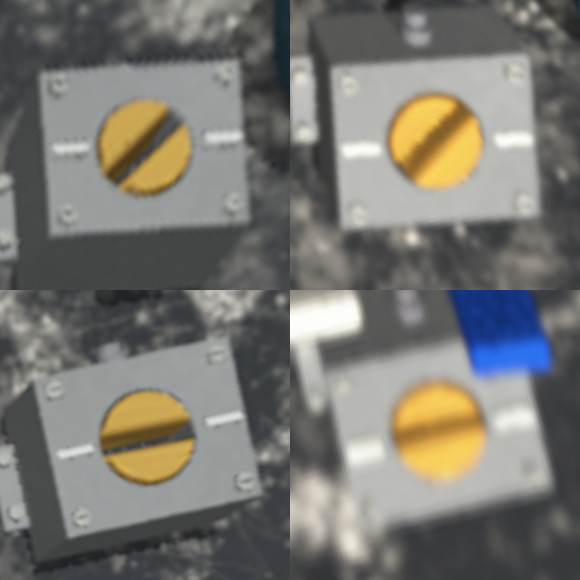

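View pics/key.png

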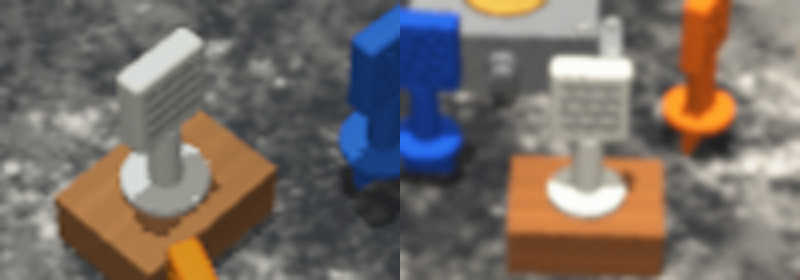

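```bash
cat >> h.py <<'E'
from scipy.spatial.transform import Rotation as Ro
def plan(o,target,yawjaw=None):
    R=Ro.from_euler('xyz',o["ee_rot"]).as_matrix()
    d=R.T@(np.array(target)-o["tool_pos"])
    jy=np.arctan2(R[1,1],R[0,1])
    print("shift",np.round(d,4),"jaw yaw",round(jy,4),"x",np.round(R[:,0],4))
    if yawjaw is not None:
        t=(yawjaw-jy+np.pi/2)%np.pi-np.pi/2
        print("roll about tool x",round(-t,4),"or",round(-t-np.sign(-t)*np.pi,4))
E
python3 - <<'E'
from bench import robot
from h import *
o=robot.get_obs();plan(o,[.46,0,.22],np.pi/2);print(o["tool_pos"],o["time"])
sc=robot.snapshot("scene");sd=robot.snapshot("side")
for n,u,v,U,V in [("orange foot",270,290,334,193),("blue foot",316,228,267,202)]: print(n,ray(sc,u,v,.02),ray(sd,U,V,.02))
for n,u,v,U,V in [("orange top",269,255,338,160),("blue top",318,195,266,170)]: print(n,ray(sc,u,v,.1),ray(sd,U,V,.1))
E
```

```text
shift [-0.0146 -0.4374 -0.446 ] jaw yaw -1.324 x [-1.e-04  9.e-04 -1.e+00]
roll about tool x 0.2468 or -2.8948
[ 0.13431607 -0.53311942  0.20495542] 0.25
orange foot [ 0.4173728  -0.10232583  0.02      ] [ 0.41961448 -0.09887259  0.02      ]
blue foot [ 0.55829564 -0.04134029  0.02      ] [ 0.5559104  -0.03091014  0.02      ]
orange top [ 0.42490741 -0.08995293  0.1       ] [ 0.41906239 -0.1124727   0.1       ]
blue top [ 0.56266193 -0.03323396  0.1       ] [ 0.55782266 -0.03878757  0.1       ]
```

Call:
send_rows([
  [0.2,0,-0.028,-0.028,0.05],
  [0.2,0,-0.056,-0.056,0.1],
  [0.2,0,-0.084,-0.084,0.15],
  [0.2,0,-0.112,-0.112,0.2],
  [0.2,0,-0.14,-0.14,0.24],
])

```text
time: 0.77
tool_pos: [0.2364, -0.3618, 0.2055]
ee_rot: [2.482, 1.57, -0.656]
wrist_force: [1.4, -0.4, -0.4]
width: 0.0641
```

Run:
```python
from bench import robot
from h import *
o=robot.get_obs();plan(o,[.44,0,.22],np.pi/2);print(o["tool_pos"],o["time"],o["joint_positions"])
```

```text
shift [-0.0146 -0.3611 -0.2049] jaw yaw -1.5673 x [ 3.e-04 -3.e-04 -1.e+00]
roll about tool x 0.0035 or -3.1381
[ 0.23639703 -0.36180996  0.20546246] 0.7667 [-1.12355352e+00 -1.79311881e-01  1.62648840e+00  2.00358084e-04
  1.69402198e+00  4.43742886e-01]
```

Call:
send_rows([
  [0.2,-0.003,-0.036,-0.02,0],
  [0.2,-0.006,-0.072,-0.04,0],
  [0.2,-0.009,-0.108,-0.06,0],
  [0.2,-0.012,-0.144,-0.08,0],
  [0.2,-0.015,-0.18,-0.1,0],
])

```text
time: 1.18
tool_pos: [0.3351, -0.1809, 0.2209]
ee_rot: [2.483, 1.569, -0.653]
wrist_force: [0.3, -0.3, 0.5]
width: 0.0564
```

Call:
send_rows([
  [0.2,0,-0.036,-0.02,0],
  [0.2,0,-0.072,-0.04,0],
  [0.2,0,-0.108,-0.06,0],
  [0.2,0,-0.144,-0.08,0],
  [0.2,0,-0.18,-0.1,0],
])

```text
time: 1.6
tool_pos: [0.434, 0.0001, 0.2208]
ee_rot: [2.779, 1.57, -0.355]
wrist_force: [1.3, -1.2, 0.0]
width: 0.0564
```

Run:
```python
from bench import robot
from h import *
o=robot.get_obs();plan(o,[.44,0,.22],np.pi/2);print(o["tool_pos"],o["time"],o["joint_positions"])
s=robot.snapshot("wrist");cv2.imwrite("pics/w1.png",s["image"][:,:,::-1])
```

```text
shift [ 0.0008  0.0001 -0.006 ] jaw yaw -1.5636 x [ 1.2e-03 -5.0e-04 -1.0e+00]
roll about tool x 0.0072 or -3.1344
[4.33974080e-01 9.38038486e-05 2.20831632e-01] 1.6 [-1.30343723e-01 -1.77964355e-01  1.59515192e+00 -2.92085970e-04
  1.72314221e+00  1.43324006e+00]
```

View pics/w1.png

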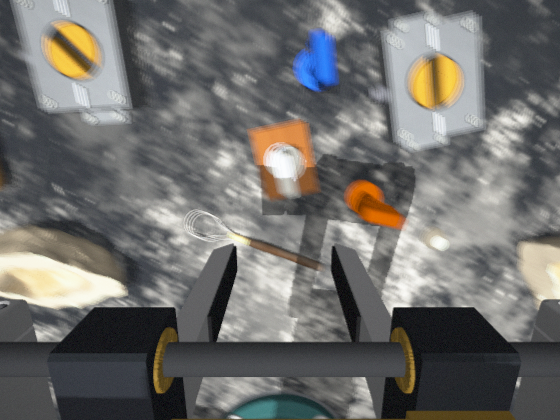

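Run:
```python
from bench import robot
from h import *
s=robot.snapshot("wrist")
c=cv2.resize(s["image"][100:220,230:350,::-1],None,fx=5,fy=5,interpolation=2);cv2.imwrite("pics/w2.png",c)
a=rect(s,.46,0,.036,.05,380);b=rect(s,.46,0,.115,.05,380);cv2.imwrite("pics/w2r.png",np.hstack([a,b]))
print(ray(s,70,49,.044),ray(s,435,82,.044))
```

```text
[0.57816601 0.22160919 0.044     ] [ 0.55314779 -0.14470963  0.044     ]
```

View pics/w2.png

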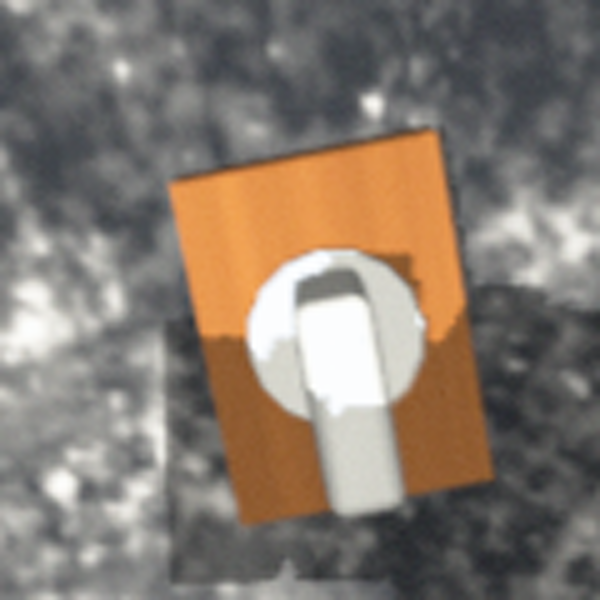

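View pics/w2r.png

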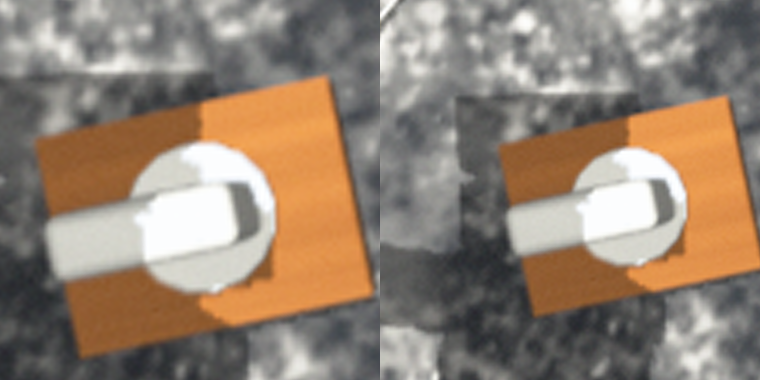

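Run:
```python
from bench import robot
from h import *
ss=[robot.snapshot(n) for n in("scene","side","wrist")]
o=robot.get_obs();plan(o,[.4632,-.0071,.12],np.pi/2);print(o["tool_pos"])
im=np.vstack([np.hstack([rect(s,.4632,-.0071,z,.04,260) for s in ss]) for z in(.036,.115)])
for k in range(6):cv2.drawMarker(im,(130+260*(k%3),130+260*(k//3)),(0,0,255),0,12)
cv2.imwrite("pics/k3.png",im)
im=np.hstack([rect(s,.572,.207,.044,.07,260) for s in ss]+[])
im2=np.hstack([rect(s,.544,-.158,.044,.07,260) for s in ss]+[])
im=np.vstack([im,im2])
for k in range(6):cv2.drawMarker(im,(130+260*(k%3),130+260*(k//3)),(0,0,255),0,12)
cv2.imwrite("pics/b3.png",im)
```

```text
shift [ 0.1003  0.0049 -0.0301] jaw yaw -1.5634 x [-7.e-04 -8.e-04 -1.e+00]
roll about tool x 0.0074 or -3.1342
[ 0.43316778 -0.00232931  0.22033261]
```

View pics/k3.png

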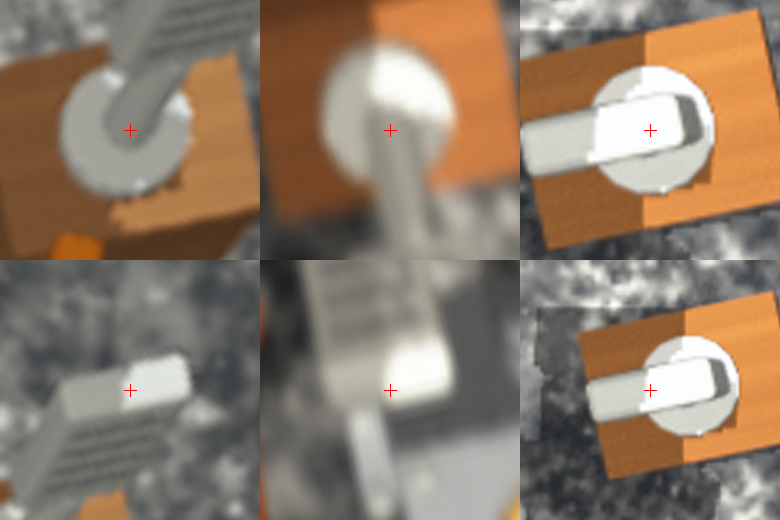

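View pics/b3.png

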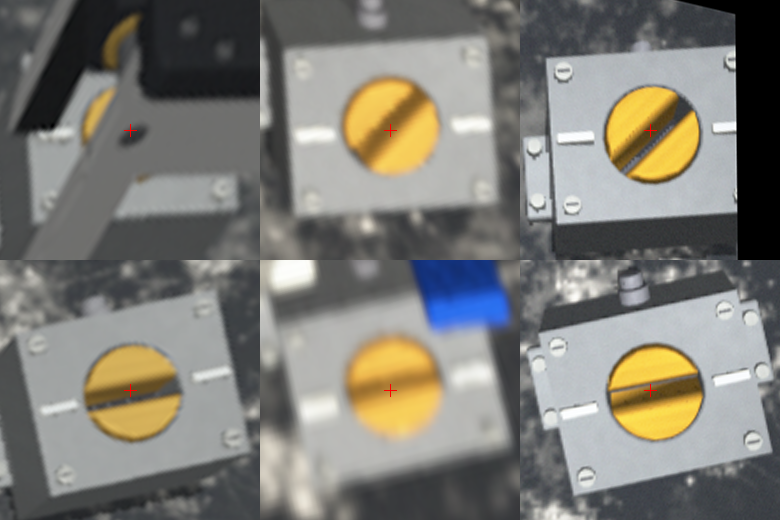

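Call:
send_rows([
  [0.2,0,0.004,-0.03,-0.1],
  [0.2,0.02,0.004,-0.03,-0.2],
  [0.2,0.04,0.004,-0.03,-0.205],
  [0.2,0.05,0.004,-0.03,-0.205],
  [0.2,0.05,0.004,-0.03,-0.205],
])

```text
time: 2.27
tool_pos: [0.4613, -0.0073, 0.1677]
ee_rot: [-0.269, 1.565, 3.081]
wrist_force: [-0.1, 0.2, -0.4]
width: 0.0561
```

Run:
```python
from bench import robot
from h import *
s=robot.snapshot("wrist");cv2.imwrite("pics/w4.png",s["image"][:,:,::-1])
o=robot.get_obs();plan(o,[.463,-.0065,.073],np.pi/2+.21);print(o["tool_pos"])
im=np.hstack([rect(s,.463,-.0065,z,.04,380) for z in(.036,.115)])
for k in range(2):cv2.drawMarker(im,(190+380*k,190),(0,0,255),0,12)
cv2.imwrite("pics/k4.png",im)
```

```text
shift [ 0.0965 -0.0004 -0.0011] jaw yaw -1.3621 x [-0.0027  0.     -1.    ]
roll about tool x -0.0013 or 3.1402
[ 0.46226013 -0.00715682  0.16947049]
```

View pics/k4.png

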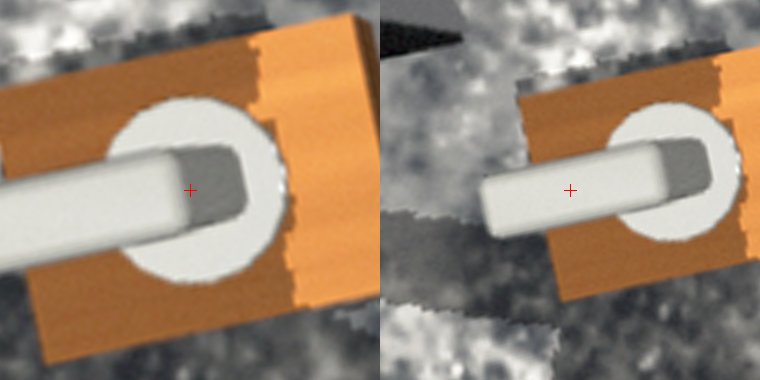

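View pics/w4.png

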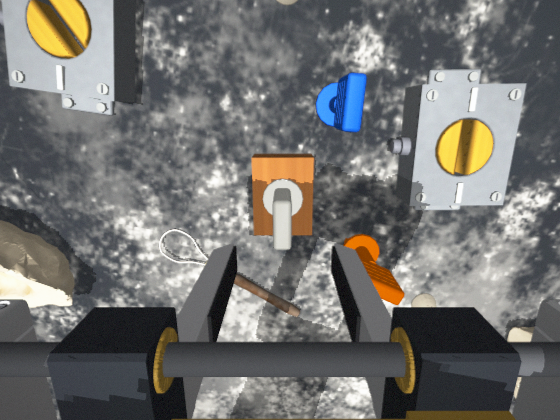

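Call:
send_rows([
  [0.2,0.03,-0.0005,-0.002,0],
  [0.2,0.06,-0.0005,-0.002,0],
  [0.2,0.085,-0.0005,-0.002,0],
  [0.2,0.097,-0.0005,-0.002,0],
  [0.2,0.097,-0.0005,-0.002,0],
])

```text
time: 2.73
tool_pos: [0.4635, -0.0054, 0.0716]
ee_rot: [-0.285, 1.566, 3.067]
wrist_force: [-0.3, -1.0, 0.3]
width: 0.0562
```

Call:
send_rows([
  [-0.4,0,0,0,0],
  [-1,0,0,0,0],
  [-1,0,0,0,0],
  [-1,0,0,0,0],
  [-1,0,0,0,0],
])

```text
time: 3.15
tool_pos: [0.4662, -0.0051, 0.0747]
ee_rot: [2.751, 1.568, -0.179]
wrist_force: [-0.2, 0.0, 0.8]
width: 0.0265
```

Call:
send_rows([
  [-1,0,0,0,0],
  [-1,0,0,0,0],
  [-1,0,0,0,0],
])

```text
time: 3.4
tool_pos: [0.4656, -0.0049, 0.0738]
ee_rot: [2.674, 1.57, -0.256]
wrist_force: [0.1, -1.1, 1.6]
width: 0.0137
```

Run:
```python
from bench import robot
from h import *
s=robot.snapshot("wrist");cv2.imwrite("pics/w5.png",s["image"][:,:,::-1])
o=robot.get_obs();plan(o,[.463,-.0065,.073],np.pi/2+.21);print(o["tool_pos"],o["width"],o["wrist_force"],o["wrist_torque"])
```

```text
shift [0.0008 0.001  0.0029] jaw yaw -1.3589 x [ 6.e-04 -2.e-04 -1.e+00]
roll about tool x 0.0019 or -3.1397
[ 0.46558502 -0.00494675  0.07384759] 0.013832244451772328 [ 0.44839841 -0.78772895  1.81028789] [0.02040138 0.01483333 0.04736593]
```

View pics/w5.png

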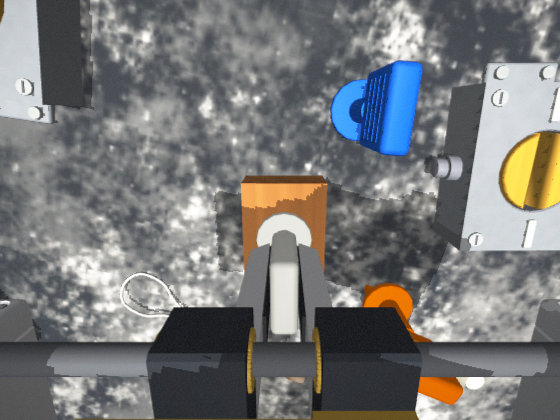

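Call:
send_rows([
  [-1,-0.025,0,0,0],
  [-1,-0.05,0,0,0],
  [-1,-0.075,0,0,0],
  [-1,-0.1,0,0,0],
  [-1,-0.1,0,0,0],
])

```text
time: 3.87
tool_pos: [0.4683, -0.0053, 0.179]
ee_rot: [2.79, 1.561, -0.14]
wrist_force: [0.3, 0.6, 0.2]
width: 0.0138
```

Run:
```python
from bench import robot
from h import *
S=[robot.snapshot(n) for n in("scene","side","wrist")]
for n,s in zip("abc",S): cv2.imwrite(f"pics/l{n}.png",s["image"][:,:,::-1])
o=robot.get_obs();plan(o,[.50,.14,.17],np.pi/2+.8);print(o["tool_pos"],o["width"],o["wrist_force"])
a=cv2.resize(S[0]["image"][130:270,200:340,::-1],None,fx=2.8,fy=2.8,interpolation=2)
b=cv2.resize(S[1]["image"][100:240,240:380,::-1],None,fx=2.8,fy=2.8,interpolation=2)
cv2.imwrite("pics/l.png",np.hstack([a,b]))
```

```text
shift [ 0.0024 -0.1342 -0.0648] jaw yaw -1.359 x [-1.4e-03  1.0e-04 -1.0e+00]
roll about tool x -0.5882 or 2.5534
[ 0.46486584 -0.00486601  0.17244513] 0.013695227819642133 [ 0.28806993 -0.48742068 -0.80671371]
```

View pics/l.png

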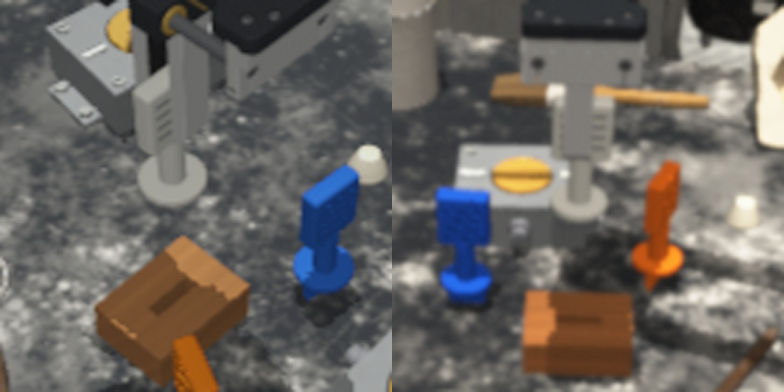

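View pics/lc.png

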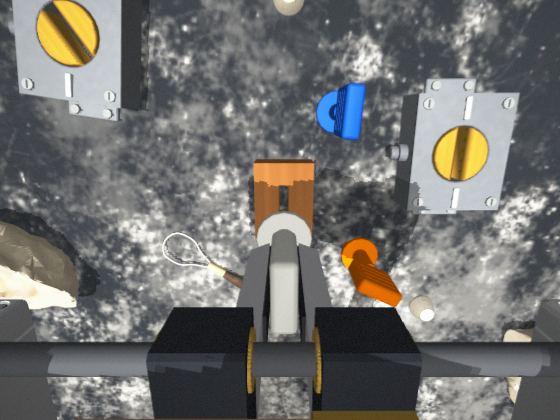

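Run:
```python
from bench import robot
from h import *
S=[robot.snapshot(n) for n in("scene","side","wrist")]
o=robot.get_obs();p=o["tool_pos"];print(p)
im=np.hstack([rect(s,p[0],p[1],p[2]-.0378,.03,260) for s in S])
for k in range(3):
  cv2.drawMarker(im,(130+260*k,130),(0,0,255),0,12)
  cv2.circle(im,(130+260*k,130),87,(0,255,0),1)
cv2.imwrite("pics/f.png",im)
```

```text
[ 0.46419629 -0.00477679  0.17132492]
```

View pics/f.png

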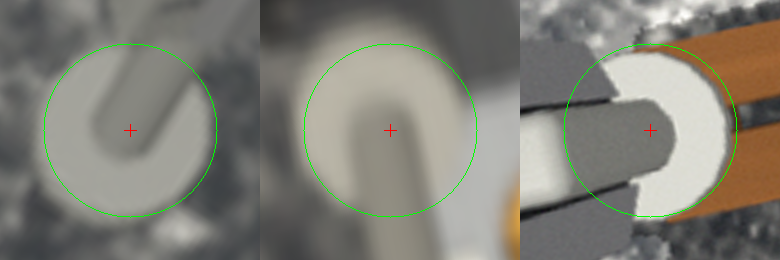

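Call:
send_rows([
  [-1,0,-0.027,-0.013,-0.12],
  [-1,0,-0.054,-0.026,-0.24],
  [-1,0,-0.081,-0.039,-0.36],
  [-1,0,-0.108,-0.052,-0.48],
  [-1,0,-0.134,-0.065,-0.59],
])

```text
time: 4.58
tool_pos: [0.5001, 0.141, 0.1718]
ee_rot: [-0.627, 1.568, -2.961]
wrist_force: [0.1, 0.8, -0.9]
width: 0.014
```

Call:
send_rows([
  [-1,0,0,0,0],
  [-1,0,0,0,0],
])

```text
time: 4.75
tool_pos: [0.5, 0.1406, 0.1717]
ee_rot: [-0.486, 1.567, -2.824]
wrist_force: [0.9, 0.2, -1.7]
width: 0.0145
```

Run:
```python
from bench import robot
from h import *
s=robot.snapshot("wrist")
cv2.imwrite("pics/w6.png",s["image"][:,:,::-1])
o=robot.get_obs();plan(o,[.50,.14,.17],np.pi/2+.8);print(o["tool_pos"],o["width"],o["joint_positions"],o["time"])
im=rect(s,.572,.207,.044,.065,600);cv2.imwrite("pics/b6.png",im)
# brass segmentation at top
hsv=cv2.cvtColor(im,cv2.COLOR_BGR2HSV);m=cv2.inRange(hsv,(12,110,120),(35,255,255))
c=max(cv2.findContours(m,0,1)[0],key=cv2.contourArea)
```

```text
shift [ 0.002  -0.0003 -0.0003] jaw yaw -0.7692 x [-0.0028 -0.0013 -1.    ]
roll about tool x 0.0016 or -3.14
[0.49997653 0.13960728 0.17195445] 0.013917212513816876 [ 1.63623442e-01  2.98079465e-02  1.49737426e+00 -8.58572860e-04
  1.61742560e+00  9.32768164e-01] 4.8
```

View pics/b6.png

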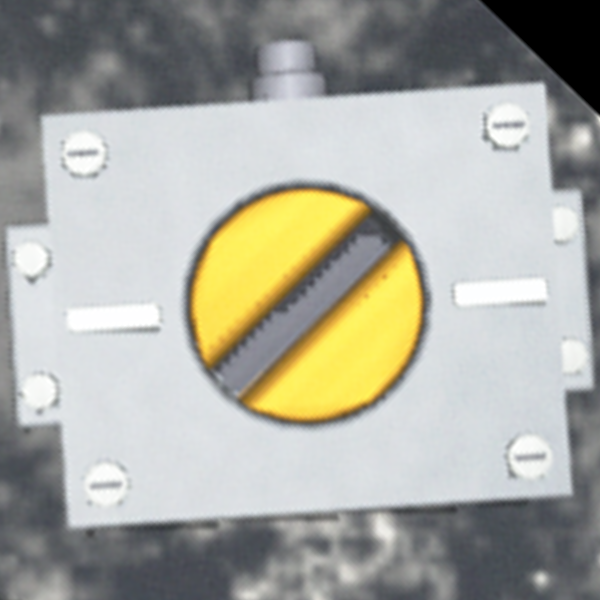

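View pics/w6.png

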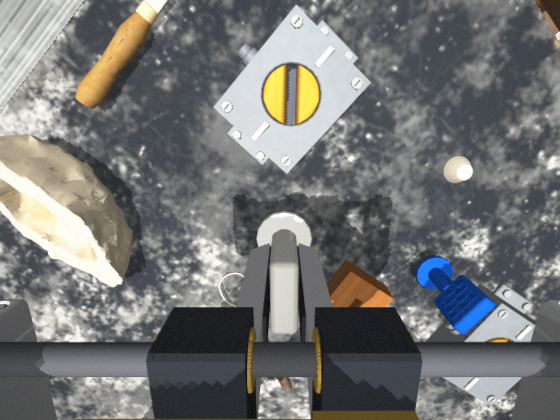

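Run:
```python
from bench import robot
from h import *
o=robot.get_obs();plan(o,[.5745,.2073,.125],np.pi/2+.778);print(o["tool_pos"])
```

```text
shift [ 0.0467  0.0065 -0.1006] jaw yaw -0.7692 x [-0.0028 -0.0013 -1.    ]
roll about tool x 0.0236 or -3.118
[0.49997653 0.13960728 0.17195445]
```

Call:
send_rows([
  [-1,0,0.002,-0.033,0.01],
  [-1,0,0.004,-0.066,0.02],
  [-1,0.015,0.0065,-0.1,0.024],
  [-1,0.046,0.0065,-0.1005,0.024],
  [-1,0.046,0.0065,-0.1005,0.024],
])

```text
time: 5.22
tool_pos: [0.5722, 0.2057, 0.1196]
ee_rot: [-0.475, 1.557, -2.841]
wrist_force: [-1.7, -0.2, -3.1]
width: 0.0136
```

Call:
send_rows([
  [-1,0,0,0,0],
  [-1,0,0,0,0],
])

```text
time: 5.38
tool_pos: [0.5751, 0.2061, 0.1282]
ee_rot: [0.698, 1.57, -1.668]
wrist_force: [0.1, -0.3, -0.2]
width: 0.0137
```

Run:
```python
from bench import robot
from h import *
S=[robot.snapshot(n) for n in("scene","side","wrist")]
o=robot.get_obs();plan(o,[.5745,.2073,.088],np.pi/2+.778);p=o["tool_pos"];print(p,o["wrist_force"],o["width"])
cv2.imwrite("pics/w7.png",S[2]["image"][:,:,::-1])
a=[cv2.resize(s["image"][v-65:v+65,u-65:u+65,::-1],(390,390),interpolation=2) for s,(u,v) in zip(S[:2],[(250,125),(219,265)])]
cv2.imwrite("pics/h7.png",np.hstack(a))
```

```text
shift [ 0.0422 -0.0015  0.0009] jaw yaw -0.7943 x [ 4.1e-03  8.0e-04 -1.0e+00]
roll about tool x -0.0015 or 3.1401
[0.57606204 0.20681867 0.13019922] [0.43243617 1.00040962 0.19101936] 0.01376257556725991
```

View pics/w7.png

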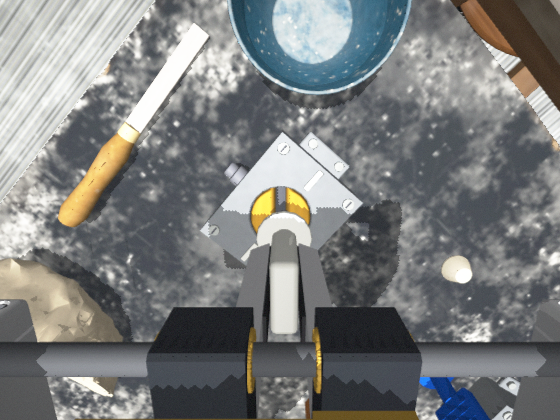

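View pics/h7.png

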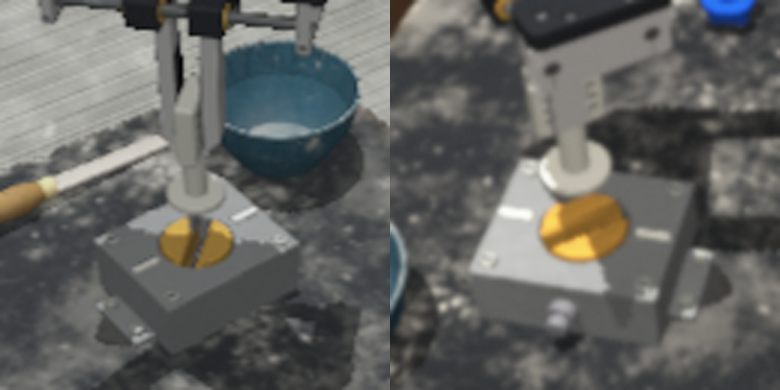

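Run:
```python
from bench import robot
from h import *
s=robot.snapshot("wrist");o=robot.get_obs();plan(o,[.5745,.2073,.088],np.pi/2+.778);p=o["tool_pos"];print(p)
R=Ro.from_euler('xyz',o["ee_rot"]).as_matrix();th=np.arctan2(R[1,1],R[0,1])+np.pi/2;print(th)
u=np.array([np.cos(th),np.sin(th)]);v=np.array([-u[1],u[0]])
def rk(z,h=.035,px=380):
    w=np.array([[*(p[:2]+a*u*h+b*v*h),z] for a,b in((-1,1),(1,1),(1,-1),(-1,-1))])
    H=cv2.getPerspectiveTransform(proj(s,w).astype(np.float32),np.float32([[0,0],[px,0],[px,px],[0,px]]))
    im=cv2.warpPerspective(s["image"][:,:,::-1],H,(px,px),flags=2);cv2.line(im,(0,190),(380,190),(0,0,255),1);return im
cv2.imwrite("pics/k8.png",np.hstack([rk(.044),rk(p[2]-.0378)]))
```

```text
shift [ 0.042  -0.0014  0.001 ] jaw yaw -0.794 x [ 3.8e-03  8.0e-04 -1.0e+00]
roll about tool x -0.0012 or 3.1404
[0.57599385 0.20696829 0.1299976 ]
0.7767808317541371
```

View pics/k8.png

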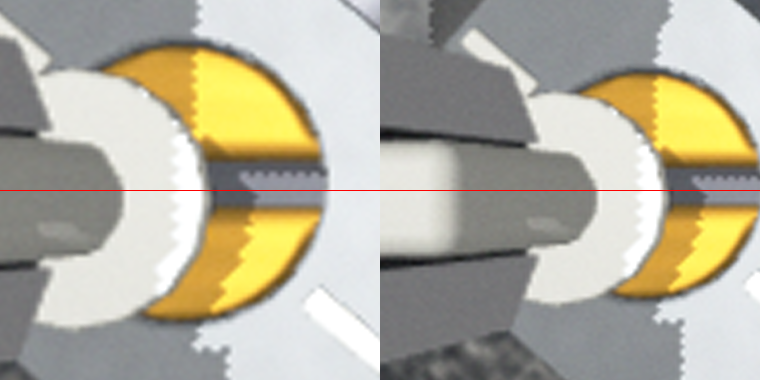

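Call:
send_rows([
  [-1,0,-0.0025,-0.0015,0],
  [-1,0.008,-0.0025,-0.0015,0],
  [-1,0.014,-0.0025,-0.0015,0],
  [-1,0.014,-0.0025,-0.0015,0],
  [-1,0.014,-0.0025,-0.0015,0],
])

```text
time: 6.0
tool_pos: [0.5738, 0.2101, 0.1121]
ee_rot: [-0.477, 1.568, -2.841]
wrist_force: [0.0, 0.5, -0.3]
width: 0.0139
```

Run:
```python
from bench import robot
from h import *
S=[robot.snapshot(n) for n in("scene","side","wrist")];s=S[2]
o=robot.get_obs();plan(o,[.5745,.2073,.088],np.pi/2+.778);p=o["tool_pos"];print(p,o["wrist_force"])
R=Ro.from_euler('xyz',o["ee_rot"]).as_matrix();th=np.arctan2(R[1,1],R[0,1])+np.pi/2;print(th)
u=np.array([np.cos(th),np.sin(th)]);v=np.array([-u[1],u[0]])
def rk(z,h=.035,px=380):
    w=np.array([[*(p[:2]+a*u*h+b*v*h),z] for a,b in((-1,1),(1,1),(1,-1),(-1,-1))])
    H=cv2.getPerspectiveTransform(proj(s,w).astype(np.float32),np.float32([[0,0],[px,0],[px,px],[0,px]]))
    im=cv2.warpPerspective(s["image"][:,:,::-1],H,(px,px),flags=2);cv2.line(im,(0,190),(380,190),(0,0,255),1);return im
cv2.imwrite("pics/k9.png",np.hstack([rk(.044),rk(p[2]-.0378)]))
a=[cv2.resize(s["image"][v-50:v+50,u-50:u+50,::-1],(390,390),interpolation=2) for s,(u,v) in zip(S[:2],[(250,130),(219,265)])]
cv2.imwrite("pics/h9.png",np.hstack(a))
```

```text
shift [0.0254 0.002  0.0022] jaw yaw -0.7929 x [ 0.e+00 -1.e-04 -1.e+00]
roll about tool x -0.0002 or 3.1414
[0.57464932 0.21028289 0.11344247] [ 0.41533708  0.27160873 -1.11405646]
0.777846955090668
```

View pics/k9.png

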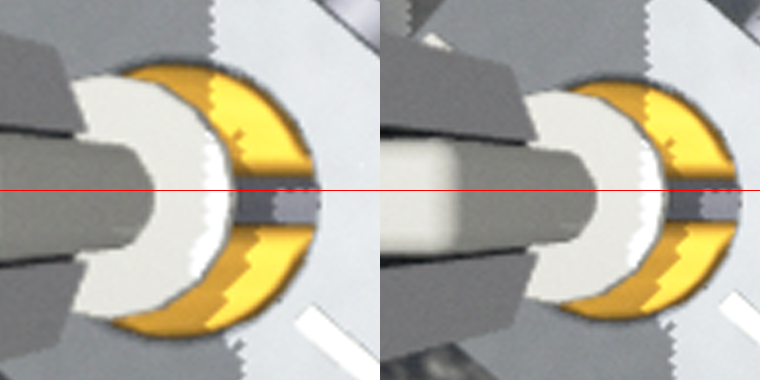

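View pics/h9.png

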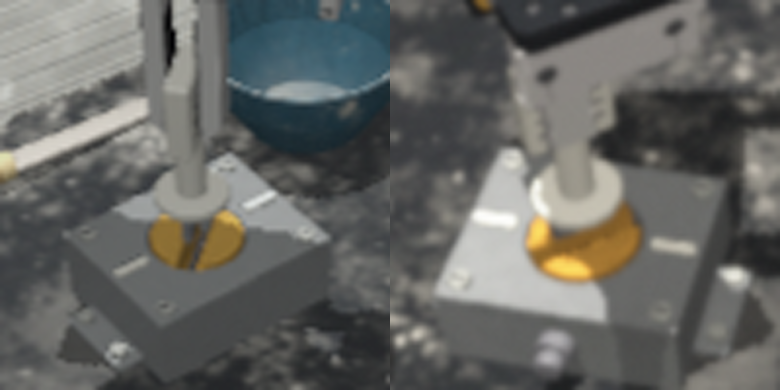

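Call:
send_rows([
  [-1,0.006,0,-0.0005,0],
  [-1,0.012,0,-0.0005,0],
  [-1,0.017,0,-0.0005,0],
  [-1,0.017,0,-0.0005,0],
])

```text
time: 6.48
tool_pos: [0.5739, 0.2103, 0.0943]
ee_rot: [-0.489, 1.567, -2.853]
wrist_force: [-0.5, -0.6, -0.9]
width: 0.0137
```

Blade is well into the slot with no contact force; continue.

Call:
send_rows([
  [-1,0.003,0,0,0],
  [-1,0.006,0,0,0],
  [-1,0.0075,0,0,0],
  [-1,0.0075,0,0,0],
  [-1,0.0075,0,0,0],
])

```text
time: 6.9
tool_pos: [0.575, 0.2106, 0.0889]
ee_rot: [0.395, 1.571, -1.969]
wrist_force: [-0.3, -0.2, -0.0]
width: 0.014
```

Run:
```python
from bench import robot
from h import *
S=[robot.snapshot(n) for n in("scene","side","wrist")]
o=robot.get_obs();plan(o,[.5745,.2073,.088],np.pi/2+.065-.14);p=o["tool_pos"];print(p,o["wrist_force"],o["wrist_torque"],o["joint_positions"])
a=[cv2.resize(s["image"][v-50:v+50,u-50:u+50,::-1],(390,390),interpolation=2) for s,(u,v) in zip(S[:2],[(250,130),(219,265)])]
cv2.imwrite("pics/h10.png",np.hstack(a))
```

```text
shift [0.0013 0.0019 0.0028] jaw yaw -0.793 x [ 6.e-04  0.e+00 -1.e+00]
roll about tool x 0.8528 or -2.2888
[0.57514613 0.21064914 0.08925915] [-0.76507546  0.11175955 -0.95583294] [-0.04821317 -0.01816176  0.00362152] [ 2.58600463e-01  2.72713366e-01  1.38787580e+00 -1.03235274e-04
  1.48043861e+00  1.05161222e+00]
```

View pics/h10.png

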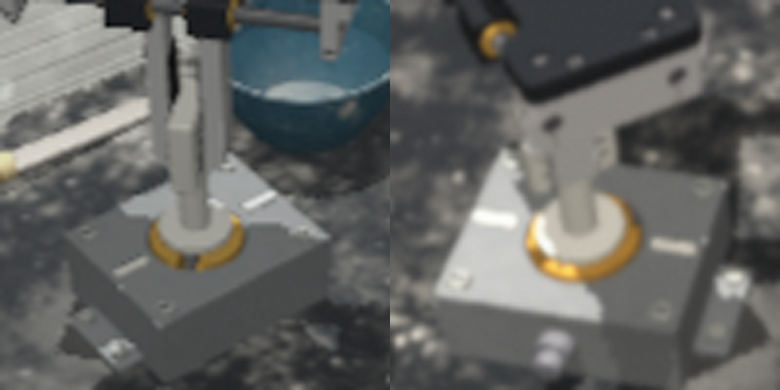

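Call:
send_rows([
  [-1,0.001,0,0,0],
  [-1,0.0015,0,0,0],
  [-1,0.0015,0,0,0],
])

```text
time: 7.3
tool_pos: [0.5752, 0.2107, 0.088]
ee_rot: [2.474, 1.57, 0.11]
wrist_force: [0.1, -0.5, 1.6]
width: 0.0139
```

Call:
send_rows([
  [-1,0,0.0001,0,0.06],
  [-1,0,0.0003,0.0001,0.12],
  [-1,0,0.0004,0.0001,0.18],
  [-1,0,0.0005,0.0001,0.24],
  [-1,0,0.0007,0.0001,0.3],
])

```text
time: 7.72
tool_pos: [0.5759, 0.2094, 0.088]
ee_rot: [1.845, 1.569, -0.822]
wrist_force: [1.2, -1.3, 1.1]
width: 0.0139
```

Run:
```python
from bench import robot
from h import *
o=robot.get_obs();plan(o,[.5745,.2073,.088],np.pi/2+.065-.14);print(o["tool_pos"],o["wrist_force"],o["wrist_torque"])
```

```text
shift [0.     0.0012 0.0021] jaw yaw -1.096 x [ 0.0013 -0.0014 -1.    ]
roll about tool x 0.5498 or -2.5918
[0.57585713 0.20935638 0.08802932] [ 1.22864122 -1.29517911  1.1371086 ] [-0.40571571 -0.04435075  0.04068055]
```

Call:
send_rows([
  [-1,0,0.0002,0,0.06],
  [-1,0,0.0004,0,0.13],
  [-1,0,0.0006,0.0001,0.2],
  [-1,0,0.0007,0.0002,0.27],
  [-1,0,0.0008,0.0002,0.34],
])

```text
time: 8.13
tool_pos: [0.5763, 0.2081, 0.088]
ee_rot: [2.095, 1.568, -0.913]
wrist_force: [0.2, -3.0, 1.8]
width: 0.014
```

Call:
send_rows([
  [-1,0,0.0001,0,0.05],
  [-1,0,0.0002,0,0.1],
  [-1,0,0.0003,0,0.15],
  [-1,0,0.0003,0,0.17],
  [-1,0,0.0003,0,0.17],
])

```text
time: 8.55
tool_pos: [0.5763, 0.2076, 0.088]
ee_rot: [2.196, 1.568, -0.978]
wrist_force: [-0.2, -3.2, 2.2]
width: 0.0134
```

```bash
cat > look.py <<'E'
from bench import robot
from h import *
import sys
S=[robot.snapshot(n) for n in("scene","side","wrist")]
o=robot.get_obs();plan(o,[.5745,.2073,.088],np.pi/2+.065-.14);print(o["tool_pos"],o["wrist_force"],o["wrist_torque"],o["width"],o["time"])
cv2.imwrite(f"pics/{sys.argv[1]}w.png",S[2]["image"][:,:,::-1])
a=[rect(s,.573,.207,.044,.055,390) for s in S]
cv2.imwrite(f"pics/{sys.argv[1]}.png",np.vstack([np.hstack(a[:2])]));cv2.imwrite(f"pics/{sys.argv[1]}r.png",rect(S[2],.573,.207,.044,.055,590))
E
python3 look.py t1
```

```text
shift [-0.      0.0005  0.0017] jaw yaw -1.6027 x [ 0.0015 -0.0023 -1.    ]
roll about tool x 0.0431 or -3.0985
[0.57625947 0.20769909 0.08798973] [ 1.3060586  -5.70285798  3.8983495 ] [-1.27417378 -0.23958371  0.06528677] 0.013496972473258975 8.7
```

View pics/t1.png

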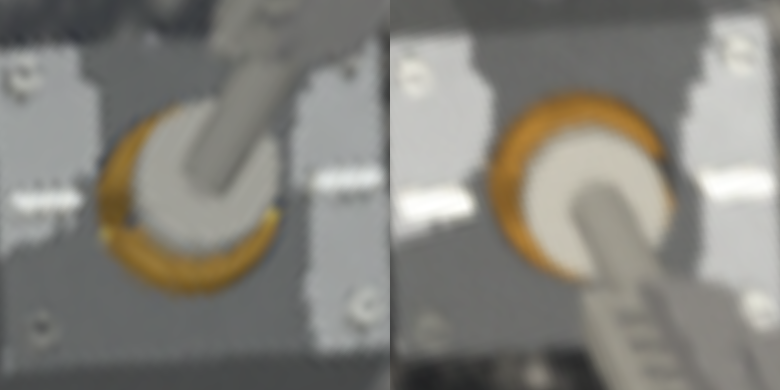

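View pics/t1r.png

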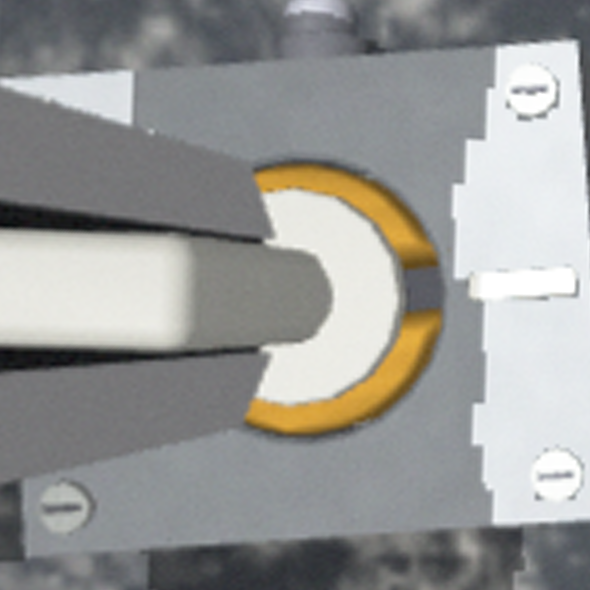

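```bash
cat > look2.py <<'E'
from bench import robot
from h import *
import sys
s=robot.snapshot("wrist");o=robot.get_obs();print(o["tool_pos"],o["wrist_force"],o["wrist_torque"])
c=np.array([.5735,.2063]);th=.0655
u=np.array([np.cos(th),np.sin(th)]);v=np.array([-u[1],u[0]])
w=np.array([[*(c+a*u+b*v),.044] for a,b in((-.06,.05),(.06,.05),(.06,-.05),(-.06,-.05))])
H=cv2.getPerspectiveTransform(proj(s,w).astype(np.float32),np.float32([[0,0],[720,0],[720,600],[0,600]]))
im=cv2.warpPerspective(s["image"][:,:,::-1],H,(720,600),flags=2)
for y in range(0,600,50): cv2.line(im,(0,y),(8,y),(0,0,255),1)
cv2.line(im,(0,300),(720,300),(0,0,255),1)
cv2.imwrite(f"pics/{sys.argv[1]}.png",im)
E
python3 look2.py t2
```

```text
[0.57630935 0.20767475 0.08802176] [ 1.61100374 -5.68864815  3.03582904] [-1.25179627 -0.19460405  0.05230557]
```

View pics/t2.png

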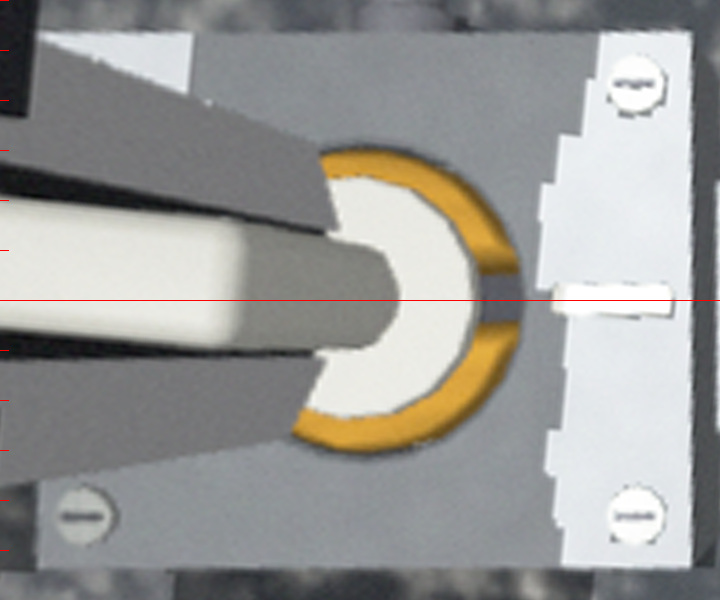

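Call:
send_rows([
  [-1,0,0.0004,0,0.01],
  [-1,0,0.0008,0,0.015],
  [-1,0,0.0008,0,0.015],
  [-1,0,0.0008,0,0.015],
])

```text
time: 9.08
tool_pos: [0.5763, 0.2076, 0.088]
ee_rot: [2.625, 1.569, -0.563]
wrist_force: [1.2, -5.8, 3.3]
width: 0.014
```

```bash
python3 look2.py t3
```

```text
[0.57624269 0.2075495  0.08802628] [ 1.4741118  -4.99426037  3.24406455] [-1.24295889 -0.32195096  0.05223244]
```

View pics/t3.png

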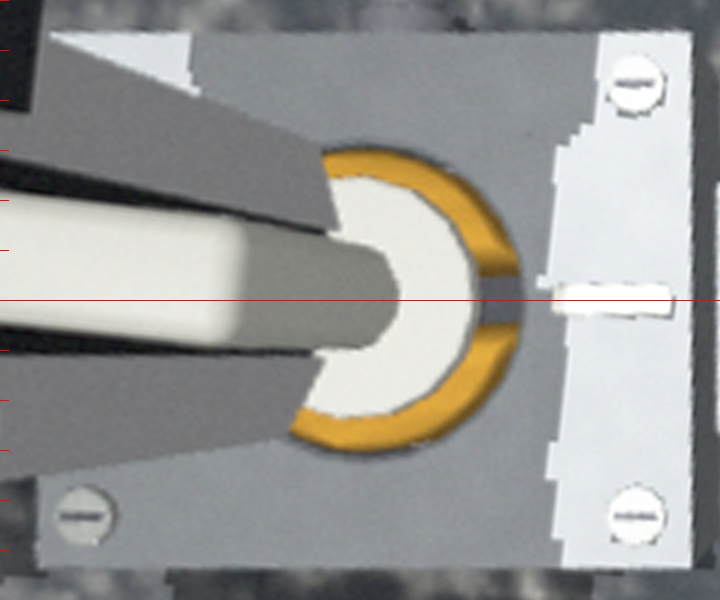

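Call:
send_rows([
  [-1,0,0.001,0,0],
  [-1,0,0.002,0,0],
  [-1,0,0.002,0,0],
  [-1,0,0.002,0,0],
])

```text
time: 9.47
tool_pos: [0.5761, 0.2072, 0.088]
ee_rot: [-2.291, 1.568, 0.804]
wrist_force: [2.6, -1.4, 2.6]
width: 0.0141
```

```bash
python3 look2.py t4
```

```text
[0.57613242 0.20715134 0.08800756] [ 2.12073481 -0.1116415   5.26327529] [-0.02862771 -0.67438129  0.02931061]
```

View pics/t4.png

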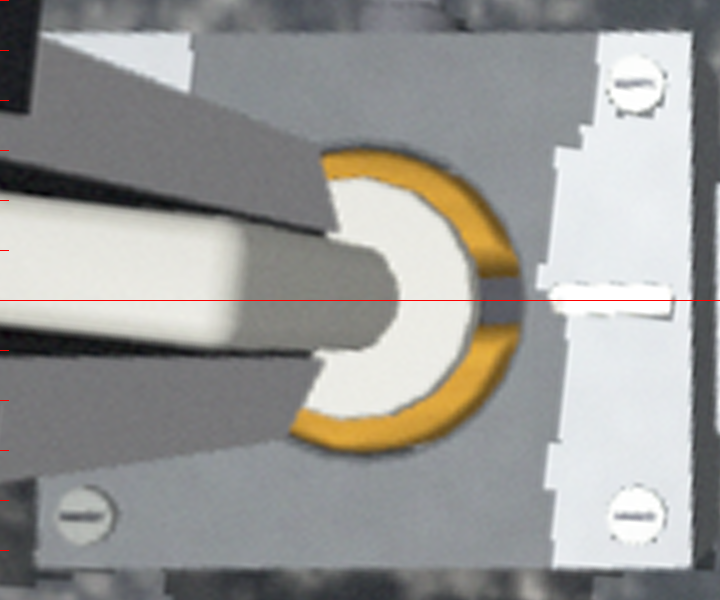

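Call:
send_rows([
  [-0.6,0,0,0,0],
  [-0.4,0,0,0,0],
  [-0.2,0,0,0,0],
  [0,0,0,0,0],
  [0,0,0,0,0],
])

```text
time: 9.93
tool_pos: [0.5747, 0.2062, 0.0866]
ee_rot: [0.137, 1.569, -3.051]
wrist_force: [0.4, -0.1, -0.3]
width: 0.042
```

Call:
send_rows([
  [0,0,0,0,0],
  [0,0,0,0,0],
])

```text
time: 10.1
tool_pos: [0.5753, 0.2062, 0.0872]
ee_rot: [0.215, 1.57, -2.973]
wrist_force: [-0.0, -0.1, 0.5]
width: 0.0469
```

```bash
python3 look.py u1; python3 look2.py u2
```

```text
shift [-0.0006 -0.0011  0.001 ] jaw yaw -1.618 x [-1.e-04 -0.e+00 -1.e+00]
roll about tool x 0.0278 or -3.1138
[0.57542623 0.20615935 0.0874225 ] [ 0.14951631 -0.07010361 -1.04904169] [0.0325275  0.04654921 0.03672292] 0.0471098948369926 10.25
[0.57545505 0.20615172 0.08744867] [ 0.85794809 -0.20476764 -0.21070091] [-0.00843475  0.01599356 -0.02179907]
```

View pics/u2.png

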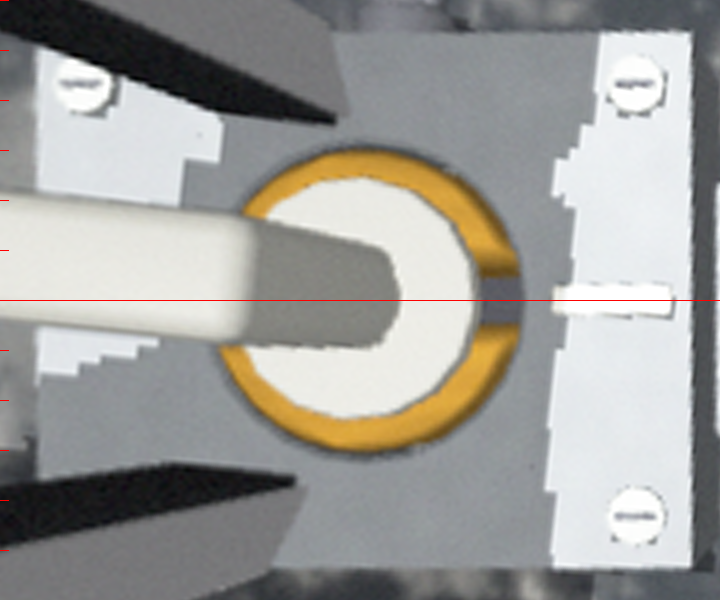

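View pics/u1.png

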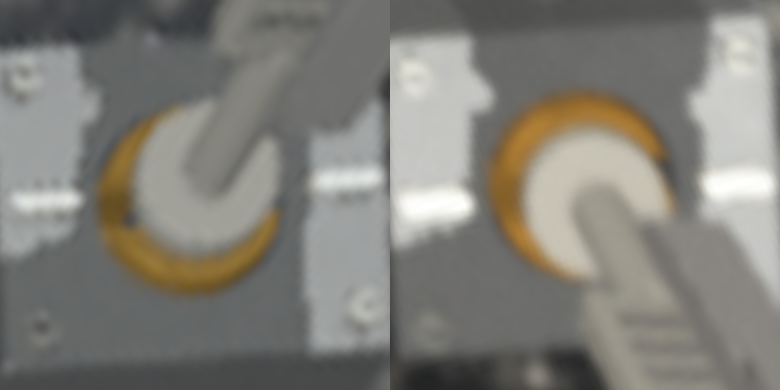

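Call:
send_rows([
  [0,-0.015,0,0,0],
  [0,-0.045,0,0,0],
  [0,-0.08,0,0,0],
  [0,-0.115,0,0,0],
  [0,-0.13,0,0,0],
])

```text
time: 10.72
tool_pos: [0.5772, 0.2066, 0.2236]
ee_rot: [-2.855, 1.562, 0.24]
wrist_force: [0.5, -0.1, 0.3]
width: 0.0467
```

Call:
send_rows([
  [0,0,0,0.025,0],
  [0,0,0,0.05,0],
  [0,0,0,0.075,0],
  [0,0,0,0.08,0],
  [0,0,0,0.08,0],
])

```text
time: 11.13
tool_pos: [0.4948, 0.2102, 0.2183]
ee_rot: [-2.85, 1.569, 0.245]
wrist_force: [0.1, -0.0, -0.8]
width: 0.0471
```

```bash
python3 look.py v1; python3 look2.py v2
python3 - <<'E'
import cv2,numpy as np
from bench import robot
a=[cv2.resize(robot.snapshot(n)["image"][v-60:v+60,u-60:u+60,::-1],(390,390),interpolation=2) for n,(u,v) in (("scene",(250,130)),("side",(219,265)))]
cv2.imwrite("pics/v3.png",np.hstack(a))
E
```

```text
shift [ 0.1294 -0.0012 -0.078 ] jaw yaw -1.6184 x [ 7.e-04 -2.e-04 -1.e+00]
roll about tool x 0.0274 or -3.1142
[0.49647102 0.20985577 0.21739122] [-0.39675964  0.11193337 -0.13622623] [0.02117487 0.0151269  0.02042509] 0.04680719030361585 11.2833
[0.49653794 0.20978245 0.21717394] [-0.48953236 -0.12349007  0.35487681] [ 0.02623242  0.00104007 -0.01104185]
```

View pics/v2.png

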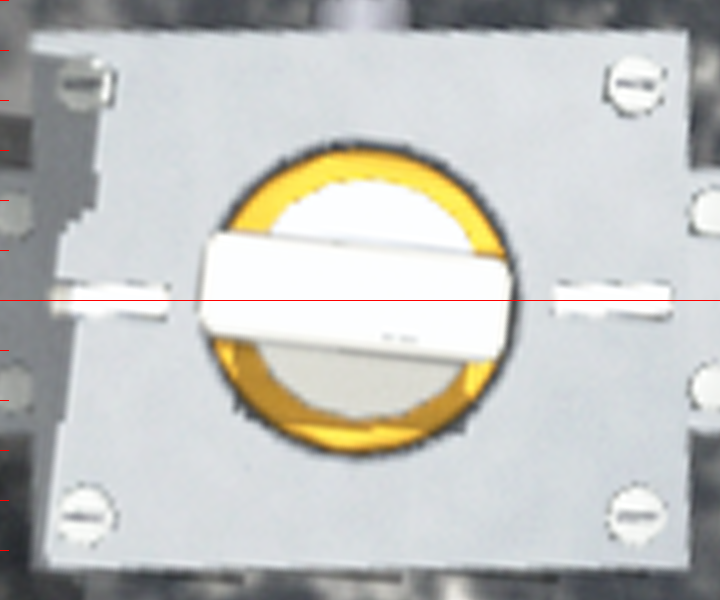

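View pics/v3.png

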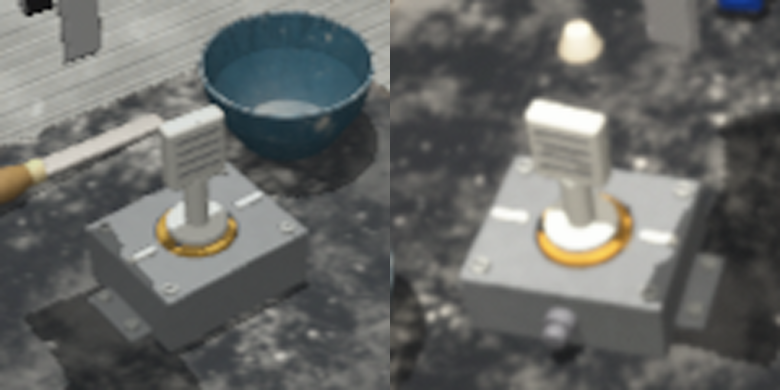

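View pics/v1w.png

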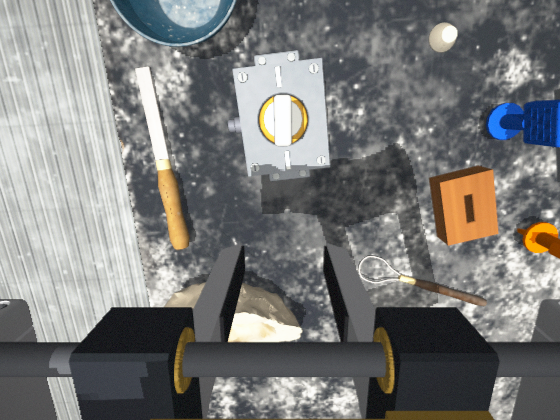

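```bash
python3 -c "
from bench import robot
print(robot.close_job(), robot.get_obs()['time'])"
```

```text
the job is handed in; nothing more can be done
the job is handed in; nothing more can be done
```

I took the white tool from its stand and put it fully into the drifted screw on the left-hand box (y ≈ +0.21). I turned the screw clockwise from about +0.71 rad until its slot lay in line with the ribs. Then I let go, backed off and handed the job in, at about 11.4 s.

**Last checks:**
- **Slot angle:** in the wrist picture taken after release, the slot was in line with the ribs to within about 0.015 rad.
- **Tool:** it stands upright with its flange on the screw. It sits about 0.09 rad past the ribs' line, within the blade's play.
- **Forces:** the largest reading I saw was about 7 N, a sideways push while turning. I eased it off before letting go.
- **Other box:** I never went near it and did not measure its screw again at the end.

**Not confirmed:** after the arm backed off, the handle hid the slot ends from the wrist camera, so the slot angle comes from the picture just before that. The side camera read about 3–5 mm off in y from the other two, so I trusted the wrist view for the final alignment.

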